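# Show the failed capacitor and its spare to the bench recorder

### The arm

A 7-joint arm with a two-finger parallel gripper is mounted at the origin on the work surface. World frame = base frame: x ahead of the robot, y to its left, z up, the work surface at z = 0. Lengths are in m, angles in rad, forces in N, time in s.
With the tool pointing down it reaches from about 0.425 to 0.875 m from the base axis. Payload 8.4 kg.
Tool frame: the origin (TCP) lies at the very end of the fingers, on their centre line; the grasp point (between the pads) lies 19 mm behind it; z points along the fingers, y is the line along which they close (so a half turn about z gives the same grasp; the last joint's range is limited). The gripper opens to 85 mm and grips with 20 to 120 N. Pads are 22 mm wide; open, the fingers measure 114 mm over their backs; the gripper's body (76 mm by 85 mm) begins 54 mm behind the grasp point. The pads swing forward as they close: fully open they stand 13 mm farther back than shut.
Start: joints at [1.217, 0.333, 0.04, 1.465, -0.013, 1.343, -0.059], TCP at [0.164, -0.629, 0.231] pointing down, gripper open.
Joint ranges: [-2.58, 2.58], [-0.38, 2.09], [-1.3, 1.39], [0.25, 2.4], [-1.5, 4.64], [0.08, 2.09], [-2.65, 2.65]. Speed limits (rad/s): [2.22, 2.22, 2.79, 2.79, 3.14, 3.14, 3.14].

### API

Orientations are given as a rotation vector (axis times angle).
In Python, from station import readout, eyes, workorder gives the robot as it stands.
- The arm moves only by the tool carry_out, never from a script. Its argument "increments" is a list of rows, each a list of 6 numbers: the shift along the tool's x, y, z in m, then the turn, a rotation vector about the tool's x, y, z in degrees. A call has exactly 5 rows; each row shifts and turns the commanded pose from where the row before left it, along the tool's axes as they then stand; what a row does not reach is not made up. A row lasts 1/8 s, in which the tool goes at most 62.5 mm and 10.7 degrees, less where a joint would pass 70% of its speed; a pose out of reach is approached as far as the arm can. A call is refused whole if a number of a shift passes 0.0625 or a number of a turn 10.7, either way. A call with a gripper value outside its range is refused whole. "fingers" is the finger opening in m, from 0 to 0.0854, set as the call begins (left out, the last holds). The fingers move at their own pace and stop on an object; "squeeze" is the grip in N (left out, the last holds). Time passes only in rows, so rows that do not move let the fingers close, or fill a call up. It gives the time, the measured TCP pose, the force, the opening and the grip force at its end, in the units of the state.
- readout.read_state(): the state, without advancing time (a new reading comes with each control period).
- eyes.get_image(name): name is "scene" or "top" or "wrist"; returns (picture, depth): 384x512x3 uint8, red, green, blue; 384x512 float32, m along the optical axis (not along the pixel's ray), 0 where there is no reading.
- eyes.camera_params(name): a dict with "K" (3x3 intrinsics, pixels), "k1" (the pictures are not rectified: a ray, as slopes to the right and down, at radius r is drawn at 1 + k1 r^2 times it, then the intrinsics apply), "xyz" and "orientation" of the camera in the world; the wrist camera has in their place "tool_from_camera" (4x4, takes a point from camera to tool coordinates, whose origin is the TCP and whose axes are the flange's). Camera axes: x right, y up, looking along -z (the intrinsics and any distortion apply to the point x, -y, -z); pixel columns grow to the right and rows downward; lengths in m; the calibration is good to about 2 mm. A picture is of the moment at which its call begins: read the wrist's pose just before it. camera_params takes no time and is no camera call.
- workorder.hand_in(): hands the job in; it is judged then, once.
The state is a dict: "time_s": time; "joints": joint angles; "qd": joint speeds; "joint_efforts": joint torques, N m; "ee_pos": TCP position; "orientation": TCP orientation; "force": force on the tool from outside, world axes, zero at the start; "ft_torque": the same for the moment, N m; "width": opening from 0.0 (shut) to 1.0 (fully open); "gripper_force": force on a finger pad.
Only numpy, scipy, OpenCV 4.12 (cv2) and the standard library are available. Lean on these libraries where they do the work, as an engineer would, in place of code of your own. Each camera call takes 0.05 s, during which the arm holds its last target. There are 200 camera calls.

### The job

Start the bench recorder by pressing its green button all the way down and letting it go. Then show it the failed part: point the fingertips straight down at the red-dotted blue capacitor on the circuit board, a centimetre or two above its top, and stay for two seconds; then point the same way at the blue spare in the tray for two seconds, and finish still pointing there. Only point: do not touch, move or pick up any capacitor, the board or the tray, and leave the red button, the screwdriver and the cup alone.

Things in the scene. Friction and masses are not known exactly. Their poses are not given: they have to be found in the camera images.
- rec (a joint): travel of the green start button, m: 0 up, 0.006 fully down; a spring returns it (about 5 N holds it fully down); the recorder starts at 0.0045 or more
- rec_top (a point): centre of the top face of the green start button (round, 32 mm across, facing up) on the recorder, a grey box 100 x 160 x 45 mm with a black top plate, fixed to the bench; moves down with the button
- halt (a joint): travel of the red stop button, m: same make as the green one, 0 up, 0.006 down; to be left alone
- halt_top (a point): centre of the top face of the red stop button, 84 mm from the green one on the same box
- board: green circuit board 130 x 180 mm, lying flat and fixed on a black carrier 150 x 200 mm; origin under the middle of the carrier, on the bench; x along the short side, y along the long side, z up. The board's upper face is 22 mm above the bench; its other parts (yellow transformer, metal heat sink, white connector) stand at most 56 mm above the bench
- cap_bad: the failed capacitor, fixed on the board: an upright blue cylinder 25 mm across and 40 mm tall with a red dot, 24 mm across, covering its top; origin at the centre of its underside, z up
- cap_bad_top (a point): centre of the red-dotted top of the failed capacitor, 62 mm above the bench
- cap_good_blue: sound blue capacitor on the board, same size, small silver disc on its top; origin at the centre of its underside
- cap_good_black: sound black capacitor on the board, same size, small silver disc on its top; origin at the centre of its underside. The board's three capacitors stand in a row, at least 45 mm from axis to axis
- tray: low grey tray 75 x 195 mm with three compartments in a row along its y, walls 18 mm high, floor 3 mm thick, fixed to the bench; origin under its middle. It holds the three loose spare capacitors, one to a compartment
- spare_blue: loose blue spare capacitor with a small silver disc on its top, standing upright in the tray, 25 mm across, 40 mm tall, about 30 g; origin at the centre of its underside, z up
- spare_blue_top (a point): centre of the top of the blue spare capacitor, 43 mm above the bench
- spare_black: loose black spare capacitor, same size, in the tray; origin at the centre of its underside
- spare_orange: loose orange spare capacitor, same size, in the tray; origin at the centre of its underside
- driver: loose screwdriver about 160 mm long lying at the far side of the bench; to be left alone
- cup: loose white ceramic cup, 64 mm across and 45 mm tall, at the far side of the bench; origin at the centre of its underside; to be left alone
Not all that is in view belongs to the job. What is shaped like the part that bears rec but orange is not meant. Of the things that look like the spare_orange, take the one that is nearest to the robot's base at the start.

How it is judged:
By the outcome, as a careful person would: the job done as asked, in the order asked, and still so for the second after the job is handed in, with the robot touching nothing.
It also fails if it takes over 48 s, if anything falls off the work surface, if the arm or the gripper's body presses on something with over 40 N, if the wrist force passes 120 N, or if a joint passes its speed limit or range.

## Working session

There is one attempt and no reset: what is moved stays moved. The work goes in short steps, Python scripts to look and compute and a tool call to move; the robot and the scene stay as the last step left them, time stands still between calls to the robot, and variables do not carry over. Pictures are saved under pics/ and viewed, at most 10 in all, crops included, and the job is handed in when it is done.

Besides the shell and the picture viewer there is one more tool, called after "Emit:" in YAML: its name, and indented under it one key for each argument. carry_out: Moves the arm, as the interface text tells. Its arguments: {"type":"object","properties":{"increments":{"type":"array","items":{"type":"array","items":{"type":"number"}}},"fingers":{"type":"number"},"squeeze":{"type":"number"}},"required":["increments"]}

```bash
mkdir -p pics; ls
cat > h.py <<'E'
import numpy as np, cv2
from scipy.spatial.transform import Rotation as R
from station import readout, eyes, workorder
def grab(n):
    s=readout.read_state(); im,d=eyes.get_image(n); p=eyes.camera_params(n)
    np.savez(f'{n}.npz',im=im,d=d,pos=s['ee_pos'],ori=s['orientation'])
    return im,d
def world(n,u,v,z=None):
    """pixel -> world; depth image, or intersect with plane z if given"""
    f=np.load(f'{n}.npz'); p=eyes.camera_params(n); K=np.array(p['K'])
    q=cv2.undistortPoints(np.array([[[u,v]]],float),K,np.array([p['k1'],0,0,0,0.]))[0,0]
    ray=np.array([q[0],-q[1],-1.])
    if n=='wrist':
        T=np.array(p['tool_from_camera']); Rt=R.from_rotvec(f['ori']).as_matrix()
        M=Rt@T[:3,:3]; o=Rt@T[:3,3]+f['pos']
    else:
        a=np.array(p['orientation'],float); M=a if a.shape==(3,3) else R.from_rotvec(a).as_matrix(); o=np.array(p['xyz'])
    w=M@ray
    t=(z-o[2])/w[2] if z is not None else f['d'][int(round(v)),int(round(u))]
    return o+t*w
E
python3 - <<'E'
from h import *
for n in ('scene','top'):
    im,d=grab(n); cv2.imwrite(f'pics/{n}1.png',im[:,:,::-1]); print(eyes.camera_params(n))
print(readout.read_state())
E
```

```text
pics
{'K': array([[404.95341732,   0.        , 253.2763564 ],
       [  0.        , 404.95341732, 195.30848243],
       [  0.        ,   0.        ,   1.        ]]), 'k1': -0.04984361020170382, 'xyz': array([ 1.19720987, -0.10583712,  0.75132454]), 'orientation': array([0.65062132, 0.54852175, 1.35532906])}
{'K': array([[364.48846783,   0.        , 254.74144715],
       [  0.        , 364.48846783, 192.82094341],
       [  0.        ,   0.        ,   1.        ]]), 'k1': 0.029519038444129626, 'xyz': array([0.35586918, 0.01089604, 0.97548611]), 'orientation': array([ 0.1544793 , -0.18003162, -1.6680891 ])}
{'time_s': 0.1, 'joints': array([ 1.21681895,  0.33382046,  0.03988594,  1.46618185, -0.01339816,
        1.3432952 , -0.05848624]), 'qd': array([ 0.00087755, -0.00271278, -0.00160933, -0.00181354, -0.00069757,
        0.00012406, -0.0015696 ]), 'joint_efforts': array([ 4.42975157e-03, -6.60022259e+01,  1.37068927e+00, -4.06473756e+01,
        1.71819498e-02,  9.07387381e-03,  1.02877152e-04]), 'ee_pos': array([ 0.16368378, -0.62862923,  0.23052365]), 'orientation': array([-3.11473971e+00, -3.98921806e-01,  4.43965693e-04]), 'force': array([-0.90272799, -0.42635677, -0.88197794]), 'ft_torque': array([0.01563613, 0.02192305, 0.00894658]), 'gripper_force': 0.0, 'width': 1.0021519747927352}
```

View pics/scene1.png

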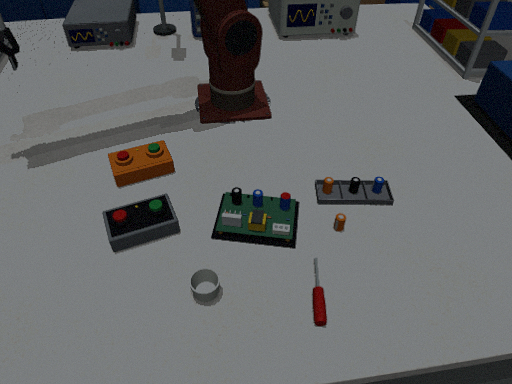

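View pics/top1.png

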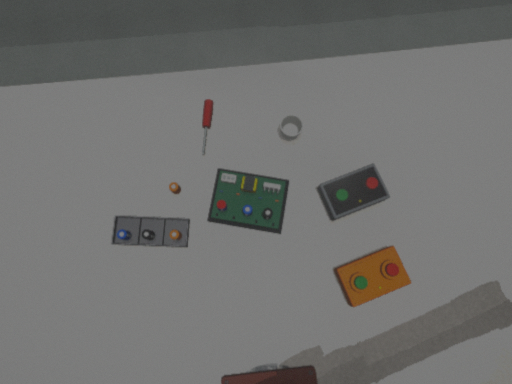

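The scene view shows two boxes with buttons:
- **Grey box:** green (156,205), red (120,215). In the top view, green is at (342,195) and red at (372,183). It is grey with a black plate, so this is the recorder.
- **Orange box:** scene (141,162), top (373,276). It is the decoy.

Blue capacitors in the top view:
- **Red-dotted, board:** (222,205). This is the failed one.
- **Silver disc, board:** (248,210). This is the sound one.
- **Blue, tray:** (123,234). This is the spare.

I'll confirm these in one crop and measure them.

Run:
```python
from h import *
im=np.load('top.npz')['im']
c=im[160:255,105:395]; c=cv2.resize(c,None,fx=2.75,fy=2.75,interpolation=cv2.INTER_CUBIC)
cv2.imwrite('pics/crop.png',cv2.convertScaleAbs(c,alpha=1.8)[:,:,::-1])
hsv=cv2.cvtColor(im,cv2.COLOR_RGB2HSV)
def blob(u,v,lo,hi,r=11):
    m=cv2.inRange(hsv,np.array(lo),np.array(hi)); 
    k=np.zeros_like(m);k[v-r:v+r+1,u-r:u+r+1]=1
    ys,xs=np.nonzero(m*k); return xs.mean(),ys.mean(),len(xs)
for n,u,v,lo,hi,z in [('green',342,195,(50,100,40),(75,255,255),.055),('red',372,183,(0,120,60),(6,255,255),.055),('bad',222,205,(0,120,60),(6,255,255),.062),('spare',123,234,(100,80,30),(130,255,255),.043),('goodblue',248,210,(100,80,30),(130,255,255),.062)]:
    a,b,k=blob(u,v,lo,hi); print(n,a,b,k,'plane',world('top',a,b,z).round(4),'depth',world('top',a,b).round(4))
```

```text
green 341.6190476190476 194.54761904761904 84 plane [ 0.5233 -0.2366  0.055 ] depth [ 0.5206 -0.2328  0.0694]
red 371.9117647058824 182.57843137254903 102 plane [ 0.5466 -0.3195  0.055 ] depth [ 0.5437 -0.3145  0.0687]
bad 220.625 203.66071428571428 56 plane [0.5304 0.0752 0.062 ] depth [0.5307 0.0753 0.0606]
spare 122.45333333333333 234.04 75 plane [0.4818 0.3307 0.043 ] depth [0.4813 0.3295 0.0464]
goodblue 247.52380952380952 209.52380952380952 63 plane [0.5083 0.0087 0.062 ] depth [0.5082 0.0087 0.0624]
```

View pics/crop.png

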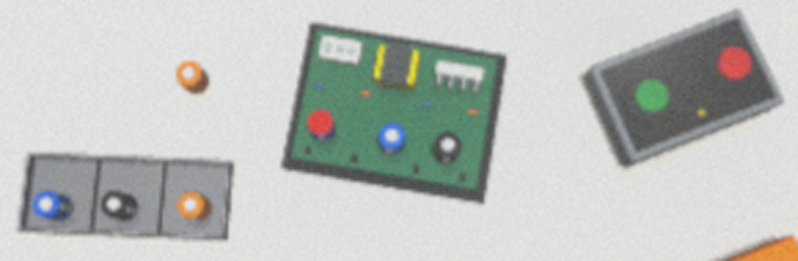

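The crop confirms it. The grey box with the black plate has green at crop (652,95), the red-dotted capacitor is at (320,122), the blue spare is at (45,204) in the tray, and the sound blue one with the silver disc is at (391,137). I'll go above the green button first.

```bash
cat >> h.py <<'E'
def to(x,y,z):
    s=readout.read_state(); Rt=R.from_rotvec(s['orientation'])
    down=np.array([0,0,-1.]); zt=Rt.as_matrix()[:,2]; ax=np.cross(zt,down)
    print('t',round(s['time_s'],2),'pos',np.round(s['ee_pos'],4),'F',np.round(s['force'],1),'w',round(s['width'],2))
    print('shift mm',(Rt.inv().apply(np.array([x,y,z])-s['ee_pos'])*1000).round(1),'tilt fix deg',np.degrees(Rt.inv().apply(ax)).round(2))
E
python3 -c "
from h import *
to(.521,-.234,.2); print(R.from_rotvec(readout.read_state()['orientation']).as_matrix().round(3))"
```

```text
t 0.1 pos [ 0.1637 -0.6286  0.2305] F [-0.9 -0.4 -0.9] w 1.0
shift mm [ 445.2 -291.8   30.9] tilt fix deg [-0.08  0.01 -0.  ]
[[ 0.968  0.252 -0.   ]
 [ 0.252 -0.968  0.001]
 [-0.    -0.001 -1.   ]]
```

Emit:
carry_out:
  increments:
    - [0.0445, -0.029, 0.003, 0, 0, 0]
    - [0.0445, -0.029, 0.003, 0, 0, 0]
    - [0.0445, -0.029, 0.003, 0, 0, 0]
    - [0.0445, -0.029, 0.003, 0, 0, 0]
    - [0.0445, -0.029, 0.003, 0, 0, 0]
  fingers: 0
  squeeze: 20

```text
time_s: 0.72
ee_pos: [0.3434, -0.431, 0.216]
orientation: [-3.116, -0.399, 0.0]
force: [-0.1, -0.8, -0.1]
width: 0.003
gripper_force: 0.0
```

Emit:
carry_out:
  increments:
    - [0.0445, -0.029, 0.003, 0, 0, 0]
    - [0.0445, -0.029, 0.003, 0, 0, 0]
    - [0.0445, -0.029, 0.003, 0, 0, 0]
    - [0.0445, -0.029, 0.003, 0, 0, 0]
    - [0.0445, -0.029, 0.003, 0, 0, 0]

```text
time_s: 1.35
ee_pos: [0.5221, -0.2348, 0.201]
orientation: [-3.116, -0.399, 0.0]
force: [0.6, -0.3, -0.6]
width: -0.001
gripper_force: 0.0
```

Emit:
carry_out:
  increments:
    - [0, 0, 0, 0, 0, 0]
    - [0, 0, 0, 0, 0, 0]
    - [0, 0, 0, 0, 0, 0]
    - [0, 0, 0, 0, 0, 0]
    - [0, 0, 0, 0, 0, 0]

```text
time_s: 1.98
ee_pos: [0.521, -0.2368, 0.2014]
orientation: [3.116, 0.397, 0.0]
force: [0.6, 0.5, 0.3]
width: -0.001
gripper_force: 0.0
```

Run:
```python
from h import *
to(.521,-.234,.2)
im,d=grab('wrist'); cv2.imwrite('pics/w1.png',im[:,:,::-1])
hsv=cv2.cvtColor(im,cv2.COLOR_RGB2HSV)
m=cv2.inRange(hsv,np.array((45,100,40)),np.array((80,255,255)))
n,l,st,ce=cv2.connectedComponentsWithStats(m)
for i in range(1,n):
    if st[i,4]>150:
        u,v=ce[i]; print(ce[i],st[i],world('wrist',u,v).round(4),world('wrist',u,v,.06).round(4), world('wrist',u,v,.055).round(4))
```

```text
t 1.98 pos [ 0.521  -0.2368  0.2014] F [0.6 0.5 0.3] w -0.0
shift mm [ 0.7 -2.7  1.4] tilt fix deg [ 0.01 -0.   -0.  ]
[ 67.3839026  103.20504256] [   0    3  145  184 9281] [ 0.5436 -0.0255  0.0283] [ 0.548 -0.045  0.06 ] [ 0.5473 -0.0419  0.055 ]
[252.19506726 179.05829596] [236 162  33  35 892] [ 0.5216 -0.2338  0.0678] [ 0.5197 -0.2342  0.06  ] [ 0.5185 -0.2345  0.055 ]
```

View pics/w1.png

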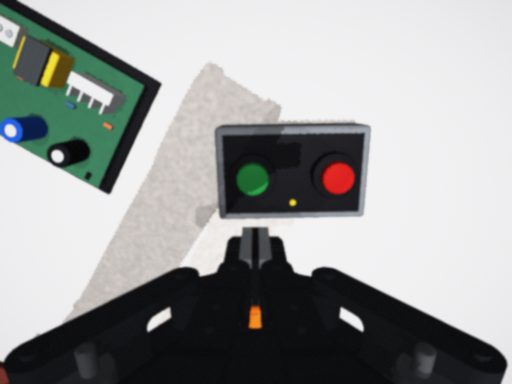

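The wrist view shows green at (252,179) and red at (338,178). The green top is at about (0.521, -0.234, 0.068). I'll descend to just above it.

Emit:
carry_out:
  increments:
    - [0.001, -0.0025, 0.04, 0, 0, 0]
    - [0, 0, 0.04, 0, 0, 0]
    - [0, 0, 0.035, 0, 0, 0]
    - [0, 0, 0.005, 0, 0, 0]
    - [0, 0, 0, 0, 0, 0]

```text
time_s: 2.65
ee_pos: [0.5221, -0.2337, 0.0822]
orientation: [3.116, 0.399, 0.001]
force: [-0.2, 0.7, -0.3]
width: 0.0
gripper_force: 0.0
```

Emit:
carry_out:
  increments:
    - [0, 0, 0.003, 0, 0, 0]
    - [0, 0, 0.003, 0, 0, 0]
    - [0, 0, 0.003, 0, 0, 0]
    - [0, 0, 0.002, 0, 0, 0]
    - [0, 0, 0, 0, 0, 0]

```text
time_s: 3.28
ee_pos: [0.5216, -0.2335, 0.0701]
orientation: [-3.116, -0.399, 0.0]
force: [0.8, 0.2, -0.0]
width: 0.001
gripper_force: 0.0
```

Emit:
carry_out:
  increments:
    - [0, 0, 0.001, 0, 0, 0]
    - [0, 0, 0.001, 0, 0, 0]
    - [0, 0, 0.001, 0, 0, 0]
    - [0, 0, 0.001, 0, 0, 0]
    - [0, 0, 0, 0, 0, 0]

```text
time_s: 3.9
ee_pos: [0.5217, -0.2336, 0.0664]
orientation: [3.116, 0.399, 0.0]
force: [-0.2, 0.6, 2.2]
width: -0.002
gripper_force: 1.0
```

Emit:
carry_out:
  increments:
    - [0, 0, 0.001, 0, 0, 0]
    - [0, 0, 0.001, 0, 0, 0]
    - [0, 0, 0.001, 0, 0, 0]
    - [0, 0, 0, 0, 0, 0]
    - [0, 0, 0, 0, 0, 0]

```text
time_s: 4.53
ee_pos: [0.5217, -0.2336, 0.0634]
orientation: [3.116, 0.399, 0.0]
force: [-0.5, -0.2, 3.5]
width: -0.001
gripper_force: 1.9
```

Emit:
carry_out:
  increments:
    - [0, 0, 0.001, 0, 0, 0]
    - [0, 0, 0.001, 0, 0, 0]
    - [0, 0, 0.0005, 0, 0, 0]
    - [0, 0, 0, 0, 0, 0]
    - [0, 0, 0, 0, 0, 0]

```text
time_s: 5.15
ee_pos: [0.5218, -0.2336, 0.0615]
orientation: [3.116, 0.399, 0.0]
force: [-4.0, 0.6, 12.0]
width: 0.002
gripper_force: 5.8
```

12 N at z 0.0615 means the button has bottomed out. I'll release it and rise.

Emit:
carry_out:
  increments:
    - [0, 0, -0.005, 0, 0, 0]
    - [0, 0, -0.01, 0, 0, 0]
    - [0, 0, -0.03, 0, 0, 0]
    - [0, 0, -0.05, 0, 0, 0]
    - [0, 0, -0.03, 0, 0, 0]

```text
time_s: 5.78
ee_pos: [0.5223, -0.2336, 0.1884]
orientation: [3.115, 0.399, 0.003]
force: [-0.3, -0.4, -0.7]
width: 0.002
gripper_force: 0.0
```

Run:
```python
from h import *
im,d=grab('wrist')
hsv=cv2.cvtColor(im,cv2.COLOR_RGB2HSV)
m=cv2.inRange(hsv,np.array((45,100,40)),np.array((80,255,255)))
n,l,st,ce=cv2.connectedComponentsWithStats(m)
for i in range(1,n):
    if 300<st[i,4]<3000: print(ce[i],st[i],world('wrist',*ce[i]).round(4), np.median([world('wrist',ce[i][0]+a,ce[i][1]+b)[2] for a in range(-5,6,2) for b in range(-5,6,2)]))
to(.5305,.068,.2)
```

```text
[254.8958544  185.41759353] [238 168  35  36 989] [ 0.5209 -0.234   0.0676] 0.0675994199495048
t 5.83 pos [ 0.5237 -0.2342  0.1921] F [ 1.9 -0.7  3. ] w -0.0
shift mm [  82.8 -290.7   -8.7] tilt fix deg [ 0.24 -0.3   0.  ]
```

The button is back up at 0.0676. Next I'll go above the failed capacitor.

Emit:
carry_out:
  increments:
    - [0.014, -0.05, 0, 0, 0, 0]
    - [0.014, -0.05, 0, 0, 0, 0]
    - [0.014, -0.05, 0, 0, 0, 0]
    - [0.014, -0.05, 0, 0, 0, 0]
    - [0.014, -0.05, 0, 0, 0, 0]

```text
time_s: 6.45
ee_pos: [0.5261, 0.0276, 0.1859]
orientation: [3.116, 0.399, 0.0]
force: [1.2, -0.7, 0.5]
width: 0.0
gripper_force: 0.0
```

Emit:
carry_out:
  increments:
    - [0.013, -0.041, 0, 0, 0, 0]
    - [0, 0, 0, 0, 0, 0]
    - [0, 0, 0, 0, 0, 0]
    - [0, 0, 0, 0, 0, 0]
    - [0, 0, 0, 0, 0, 0]

```text
time_s: 7.08
ee_pos: [0.5287, 0.0679, 0.1858]
orientation: [3.116, 0.396, -0.0]
force: [-0.2, 0.4, 0.2]
width: 0.005
gripper_force: 0.0
```

Run:
```python
from h import *
to(.5305,.0752,.09)
im,d=grab('wrist'); cv2.imwrite('pics/w2.png',im[:,:,::-1])
hsv=cv2.cvtColor(im,cv2.COLOR_RGB2HSV)
m=cv2.inRange(hsv,np.array((0,130,60)),np.array((6,255,255)))|cv2.inRange(hsv,np.array((174,130,60)),np.array((180,255,255)))
n,l,st,ce=cv2.connectedComponentsWithStats(m)
for i in range(1,n):
    if st[i,4]>150: print(ce[i],st[i],world('wrist',*ce[i]).round(4),world('wrist',*ce[i],.062).round(4))
```

```text
t 7.08 pos [0.5287 0.0679 0.1858] F [-0.2  0.4  0.2] w 0.0
shift mm [ 3.6 -6.7 95.8] tilt fix deg [0.01 0.01 0.  ]
[247.97867804 182.06183369] [236 170  25  24 469] [0.5278 0.0745 0.0621] [0.5278 0.0745 0.062 ]
```

View pics/w2.png

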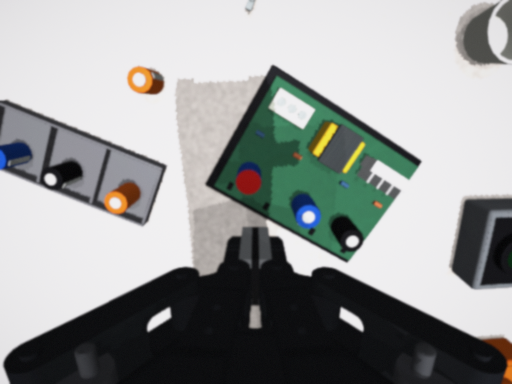

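The red-dotted capacitor is at wrist pixel (248,182), which puts its top at about (0.5285, 0.0747, 0.062). The sound blue one is at (306,215). I'll descend to 15 mm above the red dot.

Emit:
carry_out:
  increments:
    - [0.0017, -0.0066, 0.03, 0, 0, 0]
    - [0, 0, 0.035, 0, 0, 0]
    - [0, 0, 0.03, 0, 0, 0]
    - [0, 0, 0.01, 0, 0, 0]
    - [0, 0, 0.003, 0, 0, 0]

```text
time_s: 7.75
ee_pos: [0.5288, 0.0757, 0.0779]
orientation: [-3.116, -0.399, 0.0]
force: [0.8, -0.7, 0.4]
width: -0.002
gripper_force: 0.0
```

Run:
```python
from h import *
to(.5285,.0747,.077)
im,d=grab('wrist')
hsv=cv2.cvtColor(im,cv2.COLOR_RGB2HSV)
m=cv2.inRange(hsv,np.array((0,130,40)),np.array((6,255,255)))|cv2.inRange(hsv,np.array((174,130,40)),np.array((180,255,255)))
n,l,st,ce=cv2.connectedComponentsWithStats(m)
for i in range(1,n):
    if st[i,4]>150: print(ce[i],st[i],world('wrist',*ce[i]).round(4),world('wrist',*ce[i],.062).round(4))
cv2.imwrite('pics/w3.png',im[:,:,::-1])
```

```text
t 7.75 pos [0.5288 0.0757 0.0779] F [ 0.8 -0.7  0.4] w -0.0
shift mm [-0.5  0.9  0.9] tilt fix deg [-0.01  0.01 -0.  ]
[258.         223.17169811] [237 213  41  24 530] [0.5331 0.0751 0.0625] [0.5329 0.075  0.062 ]
```

View pics/w3.png

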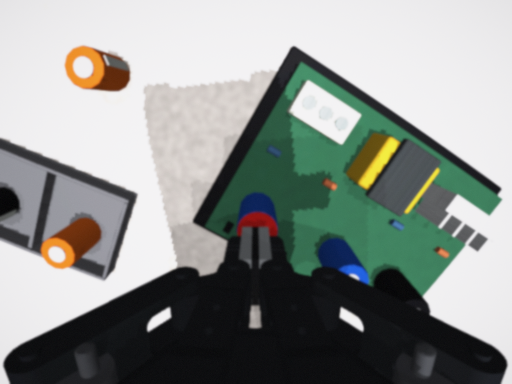

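The fingertips sit over the red dot at (258,225), partly hiding it. I'll check the centring from its far edge and its sides.

Run:
```python
from h import *
f=np.load('wrist.npz'); Rt=R.from_rotvec(f['ori'])
for u,v in [(257.5,212.7),(236.7,228),(277.8,228)]: print((Rt.inv().apply(world('wrist',u,v,.062)-f['pos'])*1000).round(1))
to(.5285,.0747,.077)
```

```text
[10.3  1.4 15.9]
[  0.8 -10.7  15.9]
[ 0.8 13.2 15.9]
t 7.8 pos [0.529  0.0758 0.0782] F [-0.9 -0.  -0.7] w -0.01
shift mm [-0.8  0.9  1.2] tilt fix deg [-0.   -0.03 -0.  ]
```

Only about 2 mm off. I'll trim that and dwell.

Emit:
carry_out:
  increments:
    - [-0.0012, 0.001, 0.001, 0, 0, 0]
    - [0, 0, 0, 0, 0, 0]
    - [0, 0, 0, 0, 0, 0]
    - [0, 0, 0, 0, 0, 0]
    - [0, 0, 0, 0, 0, 0]

```text
time_s: 8.43
ee_pos: [0.5278, 0.0745, 0.0769]
orientation: [-3.116, -0.399, -0.0]
force: [0.2, 0.5, -0.9]
width: -0.002
gripper_force: 0.0
```

Emit:
carry_out:
  increments:
    - [0, 0, 0, 0, 0, 0]
    - [0, 0, 0, 0, 0, 0]
    - [0, 0, 0, 0, 0, 0]
    - [0, 0, 0, 0, 0, 0]
    - [0, 0, 0, 0, 0, 0]

```text
time_s: 9.05
ee_pos: [0.5277, 0.0745, 0.0768]
orientation: [-3.116, -0.399, 0.0]
force: [0.3, -0.5, -1.0]
width: -0.004
gripper_force: 0.0
```

Emit:
carry_out:
  increments:
    - [0, 0, 0, 0, 0, 0]
    - [0, 0, 0, 0, 0, 0]
    - [0, 0, 0, 0, 0, 0]
    - [0, 0, 0, 0, 0, 0]
    - [0, 0, 0, 0, 0, 0]

```text
time_s: 9.68
ee_pos: [0.5277, 0.0745, 0.0768]
orientation: [-3.116, -0.399, 0.0]
force: [0.2, 0.2, -0.3]
width: 0.001
gripper_force: 0.0
```

Emit:
carry_out:
  increments:
    - [0, 0, 0, 0, 0, 0]
    - [0, 0, 0, 0, 0, 0]
    - [0, 0, 0, 0, 0, 0]
    - [0, 0, 0, 0, 0, 0]
    - [0, 0, 0, 0, 0, 0]

```text
time_s: 10.3
ee_pos: [0.5278, 0.0746, 0.0768]
orientation: [-3.116, -0.399, 0.0]
force: [0.0, 0.3, 0.9]
width: -0.002
gripper_force: 0.0
```

Emit:
carry_out:
  increments:
    - [0, 0, 0, 0, 0, 0]
    - [0, 0, 0, 0, 0, 0]
    - [0, 0, 0, 0, 0, 0]
    - [0, 0, 0, 0, 0, 0]
    - [0, 0, 0, 0, 0, 0]

```text
time_s: 10.92
ee_pos: [0.5277, 0.0745, 0.0768]
orientation: [-3.116, -0.399, 0.0]
force: [0.4, 0.2, 0.3]
width: -0.002
gripper_force: 0.0
```

Emit:
carry_out:
  increments:
    - [0, 0, -0.02, 0, 0, 0]
    - [0, 0, -0.04, 0, 0, 0]
    - [0, 0, -0.04, 0, 0, 0]
    - [0, 0, 0, 0, 0, 0]
    - [0, 0, 0, 0, 0, 0]

```text
time_s: 11.55
ee_pos: [0.5275, 0.0744, 0.1763]
orientation: [3.116, 0.399, -0.001]
force: [0.7, -0.3, -1.0]
width: -0.002
gripper_force: 0.0
```

```bash
python3 -c "
from h import *
to(.481,.325,.175)"
```

```text
t 11.55 pos [0.5275 0.0744 0.1763] F [ 0.7 -0.3 -1. ] w -0.0
shift mm [  18.2 -254.2    1.3] tilt fix deg [ 0.01  0.03 -0.  ]
```

Emit:
carry_out:
  increments:
    - [0.0036, -0.0508, 0, 0, 0, 0]
    - [0.0036, -0.0508, 0, 0, 0, 0]
    - [0.0036, -0.0508, 0, 0, 0, 0]
    - [0.0036, -0.0508, 0, 0, 0, 0]
    - [0.0036, -0.0508, 0, 0, 0, 0]

```text
time_s: 12.18
ee_pos: [0.4802, 0.3258, 0.1753]
orientation: [3.115, 0.399, -0.003]
force: [0.6, 0.1, -0.4]
width: 0.002
gripper_force: 0.0
```

Emit:
carry_out:
  increments:
    - [0, 0, 0, 0, 0, 0]
    - [0, 0, 0, 0, 0, 0]
    - [0, 0, 0, 0, 0, 0]
    - [0, 0, 0, 0, 0, 0]
    - [0, 0, 0, 0, 0, 0]

```text
time_s: 12.8
ee_pos: [0.4815, 0.3242, 0.1769]
orientation: [3.116, 0.397, 0.0]
force: [0.5, -1.2, -0.1]
width: 0.001
gripper_force: 0.0
```

Run:
```python
from h import *
to(.481,.327,.058)
im,d=grab('wrist'); cv2.imwrite('pics/w4.png',im[:,:,::-1])
hsv=cv2.cvtColor(im,cv2.COLOR_RGB2HSV)
m=cv2.inRange(hsv,np.array((100,80,30)),np.array((130,255,255)))
n,l,st,ce=cv2.connectedComponentsWithStats(m)
for i in range(1,n):
    if st[i,4]>150: print(ce[i],st[i])
    if st[i,4]>150 and st[i,0]>150:
        # silver disc: bright hole enclosed by blue
        cs,_=cv2.findContours((l==i).astype(np.uint8),cv2.RETR_CCOMP,cv2.CHAIN_APPROX_NONE)
        for c in cs:
            M=cv2.moments(c)
            if M['m00']>20:
                u,v=M['m10']/M['m00'],M['m01']/M['m00']; print(M['m00'],u,v,world('wrist',u,v).round(4),world('wrist',u,v,.043).round(4))
```

```text
t 12.8 pos [0.4815 0.3242 0.1769] F [ 0.5 -1.2 -0.1] w 0.0
shift mm [  0.2  -2.8 118.9] tilt fix deg [ 0.01 -0.01 -0.  ]
[245.89357798 173.30458716] [233 158  26  33 545]
622.0 245.8113612004287 174.0128617363344 [0.4857 0.3344 0.0449] [0.4853 0.3344 0.043 ]
136.5 245.44810744810744 177.2222222222222 [0.4823 0.334  0.0439] [0.4821 0.3339 0.043 ]
[493.17378049 194.33841463] [477 182  35  30 656]
609.5 493.08476893628654 194.28903472791905 [0.5288 0.0871 0.0461] [0.5286 0.0843 0.043 ]
```

View pics/w4.png

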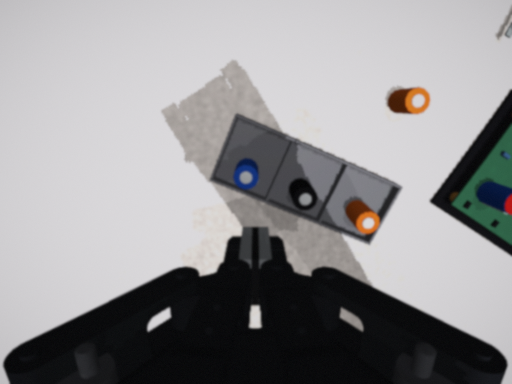

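The blue spare's silver disc is at wrist pixel (245,177), so its top is at about (0.482, 0.334, 0.043). I'll descend to 15 mm above it.

Emit:
carry_out:
  increments:
    - [0.003, -0.0094, 0.035, 0, 0, 0]
    - [0, 0, 0.04, 0, 0, 0]
    - [0, 0, 0.03, 0, 0, 0]
    - [0, 0, 0.01, 0, 0, 0]
    - [0, 0, 0.003, 0, 0, 0]

```text
time_s: 13.48
ee_pos: [0.4818, 0.3348, 0.0591]
orientation: [-3.116, -0.399, -0.0]
force: [0.6, -0.1, 0.8]
width: 0.0
gripper_force: 0.0
```

Run:
```python
from h import *
to(.482,.334,.058)
im,d=grab('wrist'); cv2.imwrite('pics/w5.png',im[:,:,::-1])
```

```text
t 13.47 pos [0.4818 0.3348 0.0591] F [ 0.6 -0.1  0.8] w 0.0
shift mm [-0.1  0.9  1.1] tilt fix deg [-0.01 -0.   -0.  ]
```

View pics/w5.png

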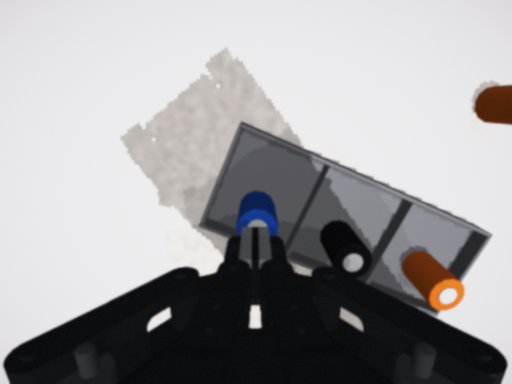

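The fingertips are centred over the blue spare at (257,222). I'll make a small trim and dwell.

Emit:
carry_out:
  increments:
    - [-0.001, 0.001, 0.001, 0, 0, 0]
    - [0, 0, 0, 0, 0, 0]
    - [0, 0, 0, 0, 0, 0]
    - [0, 0, 0, 0, 0, 0]
    - [0, 0, 0, 0, 0, 0]

```text
time_s: 14.15
ee_pos: [0.481, 0.3335, 0.0579]
orientation: [-3.116, -0.399, -0.0]
force: [0.0, -0.5, 0.9]
width: -0.002
gripper_force: 0.0
```

Emit:
carry_out:
  increments:
    - [0, 0, 0, 0, 0, 0]
    - [0, 0, 0, 0, 0, 0]
    - [0, 0, 0, 0, 0, 0]
    - [0, 0, 0, 0, 0, 0]
    - [0, 0, 0, 0, 0, 0]

```text
time_s: 14.78
ee_pos: [0.481, 0.3335, 0.0578]
orientation: [-3.116, -0.399, 0.0]
force: [-0.1, 0.3, -0.4]
width: 0.007
gripper_force: 0.0
```

Emit:
carry_out:
  increments:
    - [0, 0, 0, 0, 0, 0]
    - [0, 0, 0, 0, 0, 0]
    - [0, 0, 0, 0, 0, 0]
    - [0, 0, 0, 0, 0, 0]
    - [0, 0, 0, 0, 0, 0]

```text
time_s: 15.4
ee_pos: [0.481, 0.3335, 0.0578]
orientation: [-3.116, -0.399, 0.0]
force: [-0.2, -0.2, -1.0]
width: 0.001
gripper_force: 0.0
```

Emit:
carry_out:
  increments:
    - [0, 0, 0, 0, 0, 0]
    - [0, 0, 0, 0, 0, 0]
    - [0, 0, 0, 0, 0, 0]
    - [0, 0, 0, 0, 0, 0]
    - [0, 0, 0, 0, 0, 0]

```text
time_s: 16.02
ee_pos: [0.481, 0.3335, 0.0578]
orientation: [-3.116, -0.399, -0.0]
force: [-0.3, -0.0, -0.2]
width: 0.006
gripper_force: 0.0
```

Emit:
carry_out:
  increments:
    - [0, 0, 0, 0, 0, 0]
    - [0, 0, 0, 0, 0, 0]
    - [0, 0, 0, 0, 0, 0]
    - [0, 0, 0, 0, 0, 0]
    - [0, 0, 0, 0, 0, 0]

```text
time_s: 16.65
ee_pos: [0.481, 0.3335, 0.0579]
orientation: [-3.116, -0.399, -0.0]
force: [0.4, 1.1, -0.1]
width: -0.002
gripper_force: 0.0
```

```bash
python3 -c "
from h import *
to(.482,.334,.058); print(workorder.hand_in())"
```

```text
t 16.65 pos [0.481  0.3335 0.0579] F [ 0.4  1.1 -0.1] w -0.0
shift mm [ 1.1 -0.2 -0.1] tilt fix deg [-0. -0.  0.]
the job is handed in; nothing more can be done
None
```

I pressed the green button fully down and let it go, pointed about 15 mm above the failed capacitor and then the blue spare for over two seconds each, and handed the job in at 16.7 s, still pointing at the spare; the hand-in returned no verdict.

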